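Open the warming cabinet's lift sash to its catch and slide the bowl in

ROBOT

A 6-joint arm with a two-finger parallel gripper is mounted at the origin on a cart in front of the work surface, level with it; the furniture and walls round the work are solid. World frame = base frame: x ahead of the robot, y to its left, z up, the work surface at z = 0. Lengths are in m, angles in rad, forces in N, time in s.
With the tool pointing down it reaches from about 0.225 to 0.875 m from the base axis. Payload 3.4 kg.
Tool frame: the origin (TCP) lies at the very end of the fingers, on their centre line; the grasp point (between the pads) lies behind it (manip.grasp_offset is the z of the grasp point in the tool frame, in m); z points along the fingers, y is the line along which they close (so a half turn about z gives the same grasp; the last joint's range is limited). The gripper opens to 85 mm and grips with 20 to 120 N. Pads are 22 mm wide; open, the fingers measure 114 mm over their backs; the gripper's body (76 mm by 85 mm) begins 54 mm behind the grasp point. The pads swing forward as they close: fully open they stand 13 mm farther back than shut.
Start: joints at [1.048, 0.276, 1.505, -0, 1.361, -0.121], TCP at [0.225, 0.529, 0.231] pointing down, gripper open.
Joint ranges: [-2.89, 2.89], [-0.75, 2.08], [0.22, 2.7], [-1.18, 4.32], [0.11, 2.71], [-2.7, 2.7]. Speed limits (rad/s): [2.57, 2.57, 3.14, 3.14, 3.14, 3.14].

INTERFACE

Orientations are given as a unit quaternion [w, x, y, z].
In Python, from rig import manip gives the robot as it stands.
- The arm moves only by the shell command python3 -m pendant 'ROWS' [FORCE]. ROWS is JSON, a list of rows, each an object of numbers: "dx", "dy", "dz": the shift along the tool's x, y, z in m; "rx", "ry", "rz": the turn, a rotation vector about the tool's x, y, z in degrees; "hand": the finger opening in m, from 0 to 0.0854. In form: [{"dx": .., "dy": .., "dz": .., "rx": .., "ry": .., "rz": .., "hand": ..}, ...]. A call has 1 to 12 rows; each row shifts and turns the commanded pose from where the row before left it, along the tool's axes as they then stand; what a row does not reach is not made up. A row lasts 1/12 s, in which the tool goes at most 41.7 mm and 7.16 degrees, less where a joint would pass 70% of its speed; a pose out of reach is approached as far as the arm can. A call is refused whole if a number of a shift passes 0.0417 or a number of a turn 7.16, either way. A call with a gripper value outside its range is refused whole. The fingers move at their own pace and stop on an object; FORCE is the grip in N (left out, the last holds). Time passes only in rows, so rows that do not move let the fingers close. It gives the time, the measured TCP pose, the force, the opening and the grip force at its end, in the units of the state.
- manip.get_state(): the state, without advancing time (a new reading comes with each control period).
- manip.get_image(name): name is "side" or "top" or "wrist"; returns a dict with "frame" (480x640x3 uint8, red, green, blue), "fx", "fy", "cx", "cy" (pixels), "distortion" ([k1, k2, p1, p2, k3] as OpenCV has them; the pictures are not rectified), "position" and "attitude" of the camera in the world; the wrist camera has in their place "mount" (4x4, takes a point from camera to tool coordinates, whose origin is the TCP and whose axes are the flange's). Camera axes: x right, y up, looking along -z (the intrinsics and any distortion apply to the point x, -y, -z); pixel columns grow to the right and rows downward; lengths in m; the calibration is good to about 2 mm. A picture is of the moment at which its call begins: read the wrist's pose just before it. There is no depth.
- manip.sign_off(): hands the job in; it is judged then, once.
The state is a dict: "clock": time; "qpos": joint angles; "qd": joint speeds; "effort": joint torques, N m; "position": TCP position; "ee_rot": TCP orientation; "contact_force": force on the tool from outside, world axes, zero at the start; "moment": the same for the moment, N m; "width": finger opening in m; "gripper_force": force on a finger pad.
Only numpy, scipy, OpenCV 4.12 (cv2) and the standard library are available. Lean on these libraries where they do the work, as an engineer would, in place of code of your own. Each camera call takes 0.05 s, during which the arm holds its last target. There are 200 camera calls.

TASK

Get the bowl on the ledge into the warming cabinet: raise the glass sash by its lower edge to the height mark and, there or up to a finger's breadth above, until the sprung catch pin drops into it and holds it, then slide the bowl in along the deck under the sash until it rests against the back stop. Go gently: the pin blocks the sash hard once it is in, so feel for it and do not force the sash against it or ram the bowl into the stop, keep the bowl upright, and leave the pot in the cabinet and the other things around alone.

Things in the scene. Friction and masses are not known exactly. Their poses are not given: they have to be found in the camera images.
- cabinet: Fixed steel and glass warming cabinet, 400 mm wide, 380 mm high. Origin: on the worktop, midway across, in the plane of the sash's front face; +x into the cabinet, +y left, +z up. Clear opening y = -174 to 174 mm between jambs that stand 6 mm in front of the sash; a fixed panel closes the front from z = 232 mm up.
- ledge (a point): Middle of the front edge of the loading ledge, 180 mm in front of the sash, on the deck. The flat steel deck is 22 mm above the worktop and runs level, with no sill, from here under the sash to the back stop. Axes as the cabinet's.
- sash: Lifting glass front in a steel frame, 344 x 175 x 10 mm, 0.8 to 1 kg, slides straight up. Springs balance it, friction holds it where it is left; 2 to 5 N moves it, never press it with more than 12 N. Origin: midway along its lower edge, level with its underside, in the plane of its front face; axes as the cabinet's. Underside 44 to 50 mm above the deck at first, at most 179 mm.
- lip (a point): Middle of the front lower edge of the steel lift lip, which runs along the sash's lower edge and stands out 28 mm towards the robot; 280 mm long (140 mm to either side of this point), 14 mm high at its front, its flat underside flush with the sash's. Push up under it anywhere. Axes as the cabinet's.
- mark (a point): Tip of the height mark, a small dark pointer clipped to the left jamb, reaching over the sash's left end (y = 160 mm in the cabinet's frame). Set afresh each time, 120 to 158 mm above the deck. The catch sits above it and stands 49 mm out from the sash, y = 147 to 200 mm, up to 60 mm above the mark. Axes as the cabinet's.
- catch_pin (a joint): Sprung pin of the catch (7 mm thick, black pull knob in front), in m: near 0 while it rides on the sash, 0.007 when in the sash's slot. It drops by itself when the sash's underside is somewhere between level with the mark and 16 mm above it: the exact height is not measured, feel for it. Once in, it blocks the sash both ways (2 mm play) like a rigid stop and the force on the tool climbs.
- bowl: White flowered bowl, 115 mm across the rim, 52 mm high, 76 mm across the foot, 0.24 to 0.39 kg, on the ledge in front of the sash, left of its middle. Origin: centre of its underside. It slides on the deck at 1 to 3 N and does not tip if pushed low on its near side. Lean the tool back about 45 degrees so that the gripper clears the raised sash.
- home (a point): On the deck, midway across, 73 mm behind the sash's front face: the depth (x) at which the bowl's centre lies when its rim touches the fixed back stop, a steel bar across the cabinet, 50 mm high, its face at x = 130 mm in the cabinet's frame. Only depth counts: the bowl may stay at the y it started with. Axes as the cabinet's.
- pot: Small lidded steel pot, 56 mm across, 62 mm high, already standing in the right part of the cabinet; to be left alone. Origin: centre of its underside.
- pink_mug: Pink mug, 76 mm across, 88 mm high, near the front edge on the right; bystander. Origin: centre of its underside.
- orange_mug: Orange mug, 80 mm across, 98 mm high, near the front edge far right; bystander. Origin: centre of its underside.
- lighter: Long gas lighter, 212 mm long, 22 mm high, lying near the front edge right of the middle; bystander. Origin: middle of its underside.
- peeler: Black vegetable peeler, 170 mm long, 18 mm high, lying near the front edge on the left; bystander. Origin: middle of its underside.
- garlic: Garlic bulb, 50 mm, right of the cabinet; bystander. Origin: centre of its underside.

How it is judged:
By the outcome, as a careful person would: the job done as asked, in the order asked, and still so for the second after the job is handed in, with the robot touching nothing.
It also fails if it takes over 58 s, if anything falls off the work surface, if the arm or the gripper's body presses on something with over 40 N, if the wrist force passes 120 N, or if a joint passes its speed limit or range.

## Working session

There is one attempt and no reset: what is moved stays moved. The work goes in short steps, Python scripts to look and compute and a shell command to move; the robot and the scene stay as the last step left them, time stands still between calls to the robot, and variables do not carry over. Pictures are saved under pics/ and viewed, at most 10 in all, crops included, and the job is handed in when it is done.

```bash
mkdir -p pics; cat > h.py <<'E'
import numpy as np,cv2,json
from scipy.spatial.transform import Rotation as R
from rig import manip
def q2R(q): return R.from_quat([q[1],q[2],q[3],q[0]]).as_matrix()
def snap(n,f):
    im=manip.get_image(n); cv2.imwrite(f,im["frame"][:,:,::-1])
    d={k:np.array(v).tolist() for k,v in im.items() if k!="frame"}
    json.dump(d,open(f[:-4]+".json","w")); return d
E
python3 - <<'E'
from h import *
s=manip.get_state();print({k:np.round(v,4).tolist() for k,v in s.items()}, manip.grasp_offset)
for n in("side","top"):
    print(snap(n,f"pics/{n}0.png"))
E
```

```text
{'clock': 0.0, 'qpos': [1.048, 0.2766, 1.5062, -0.0, 1.3607, -0.121], 'qd': [-0.0005, -0.0003, 0.0013, 0.0005, 0.0018, 0.0013], 'effort': [-0.0014, -41.677, -24.5809, -0.0004, 0.0112, -0.0], 'position': [0.2246, 0.5287, 0.2304], 'ee_rot': [-0.0003, 0.1995, 0.9799, -0.0009], 'contact_force': [0.7547, 1.0045, 0.2446], 'moment': [0.0419, 0.0262, -0.0274], 'gripper_force': 0.0, 'width': 0.0854} -0.0187
{'fx': 540.7065343128316, 'fy': 540.7065343128316, 'cx': 317.74916251243906, 'cy': 246.44598979806818, 'distortion': [0.04085193007826248, 0.0, 0.0, 0.0, 0.0], 'position': [0.18038767864830277, 1.1013253067108095, 0.8350430765466871], 'attitude': [-0.12109200231101323, -0.06885674144230002, 0.510468483436871, 0.8485383925032024]}
{'fx': 574.1524087665479, 'fy': 574.1524087665479, 'cx': 325.5300854344336, 'cy': 237.51533866926312, 'distortion': [0.005116132951729973, 0.0, 0.0, 0.0, 0.0], 'position': [0.25936890829570747, -0.11861798339884877, 1.5026071476722924], 'attitude': [0.7066795364934695, 0.06908203579556908, -0.06217487402134329, -0.7014028728713226]}
```

View pics/side0.png

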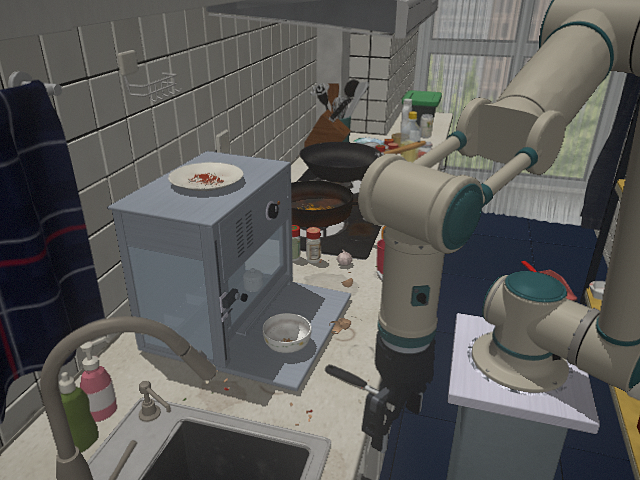

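View pics/top0.png

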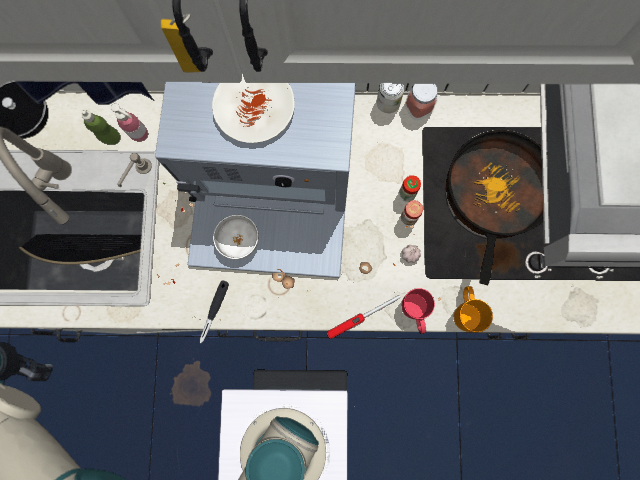

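Side view: cabinet at (120–350, 150–390), catch at about (235,297), bowl at (288,332). Top view: ledge front edge runs (188,266)–(341,276), bowl rim around (236,237). I'll enlarge both.

```bash
python3 - <<'E'
from h import *
a=cv2.imread("pics/side0.png")[230:400,190:360]
cv2.imwrite("pics/c1.png",cv2.resize(a,None,fx=3.5,fy=3.5,interpolation=cv2.INTER_CUBIC))
a=cv2.imread("pics/top0.png")[150:290,150:360]
cv2.imwrite("pics/c2.png",cv2.resize(a,None,fx=3.8,fy=3.8,interpolation=cv2.INTER_CUBIC))
E
```

```text
(no output)
```

View pics/c1.png

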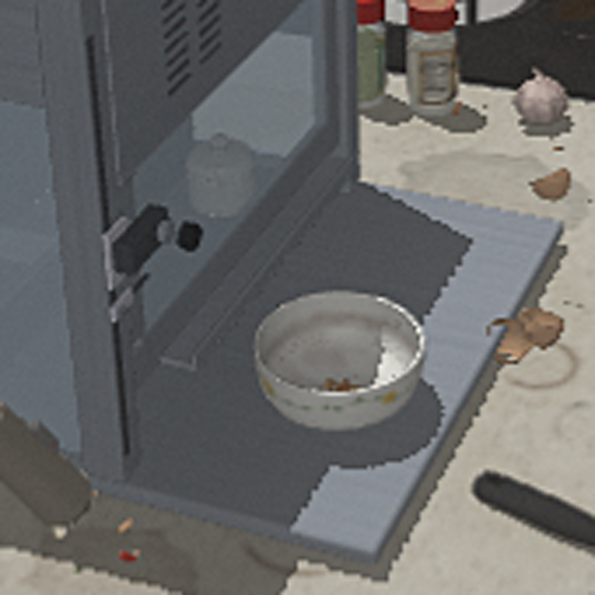

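View pics/c2.png

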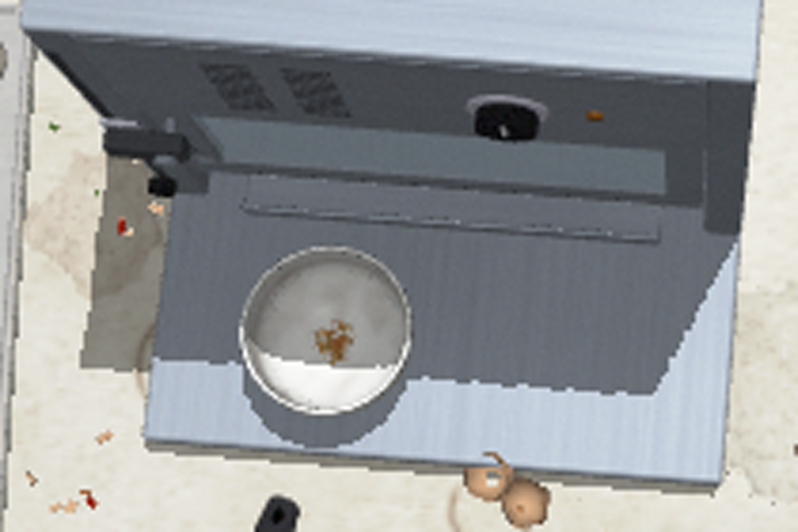

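The crops show the lip front edge from (242,208) to (658,240) in c2, the bowl rim centred near (326,330), and the ledge corners at (147,440) and (720,484). In c1 the mark tip is at about (147,277), the lip's left front lower corner at (190,366), and the pot is behind the glass.

```bash
cat >> h.py <<'E'
def ray(d,uv):
    K=np.array([[d["fx"],0,d["cx"]],[0,d["fy"],d["cy"]],[0,0,1]])
    p=cv2.undistortPoints(np.array([[uv]],float),K,np.array(d["distortion"]))[0,0]
    return np.array(d["position"]), q2R(d["attitude"])@np.array([p[0],-p[1],-1])
def onplane(d,uv,n,c):
    o,r=ray(d,uv); n=np.array(n,float); return o+r*(c-n@o)/(n@r)
E
python3 - <<'E'
from h import *
T=json.load(open("pics/top0.json"));S=json.load(open("pics/side0.json"))
t=lambda u,v:(150+u/3.8,150+v/3.8); s=lambda u,v:(190+u/3.5,230+v/3.5)
z=[0,0,1]
L=onplane(T,t(147,440),z,.022);Rr=onplane(T,t(720,484),z,.022)
L2=onplane(S,s(378,556),z,.022);R2=onplane(S,s(563,222),z,.022)
print("ledge top",L,Rr,np.linalg.norm(L-Rr),"side",L2,R2,np.linalg.norm(L2-R2))
d=((L-Rr)+(L2-R2))[:2]; d/=np.linalg.norm(d); yaw=np.arctan2(-d[0],d[1]); print("yaw",np.degrees(yaw))
ey=np.array([*d,0]);ex=np.array([d[1],-d[0],0])
print("yaw top",np.degrees(np.arctan2(*(-(L-Rr)[:2]*[1,-1]))),np.degrees(np.arctan2(*(-(L2-R2)[:2]*[1,-1]))))
mid=(L+Rr+L2+R2)/4; C=mid+.18*ex; C[2]=0
print("cab origin",C)
inC=lambda p:np.array([ex@(p-C),ey@(p-C),p[2]])*1000
def tri(a,b):
    (o1,r1),(o2,r2)=a,b
    k=np.linalg.lstsq(np.c_[r1,-r2],o2-o1,rcond=None)[0]
    p,q=o1+k[0]*r1,o2+k[1]*r2; return (p+q)/2,np.linalg.norm(p-q)
for zz in(.066,.069,.072): print("lip@",zz,inC(onplane(T,t(242,208),z,zz)),inC(onplane(T,t(658,240),z,zz)), inC(onplane(S,s(190,366),z,zz)))
p,e=tri(ray(S,s(190,366)),ray(T,t(242,210)));print("lip L",inC(p),e)
b=onplane(T,t(326,330),z,.074);print("bowl rim c top",b,inC(b),"side",inC(onplane(S,s(340,343),z,.074)))
for y in(.155,.16,.165): print("mark y",y,inC(onplane(S,s(147,277),ey,ey@C+y)))
for x in(-.006,0): print("mark x",x,inC(onplane(S,s(147,277),ex,ex@C+x)))
np.savez("cab.npz",C=C,ex=ex,ey=ey)
E
```

```text
ledge top [0.46046482 0.25293005 0.022     ] [ 0.43299935 -0.13990634  0.022     ] 0.39379535375421765 side [0.45852695 0.26507011 0.022     ] [ 0.43357187 -0.13167242  0.022     ] 0.39752658970497756
yaw -3.7983224467950816
yaw top -3.999372203446346 -3.5991597767816597
cab origin [0.62599536 0.04968131 0.        ]
lip@ 0.066 [-21.41401727 134.85652891  66.        ] [ -23.15212146 -148.30930718   66.        ] [-16.94250171 124.95813418  66.        ]
lip@ 0.069 [-22.10994484 134.17351716  69.        ] [ -23.84441943 -148.40099686   69.        ] [-18.88264864 128.44892703  69.        ]
lip@ 0.072 [-22.80587241 133.49050541  72.        ] [ -24.53671739 -148.49268655   72.        ] [-20.82279557 131.93971988  72.        ]
lip L [-23.14916862 133.50220022  73.29003345] 0.0027148721521369798
bowl rim c top [0.52822006 0.12411354 0.074     ] [-102.49126537   67.79164581   74.        ] side [-104.44275961   77.39658436   74.        ]
mark y 0.155 [ -7.57405569 155.         154.09578612]
mark y 0.16 [-10.50370386 160.         158.03274043]
mark y 0.165 [-13.43335203 165.         161.96969473]
mark x -0.006 [ -6.         152.31357555 151.98052006]
mark x 0 [6.55395946e-14 1.42073438e+02 1.43917529e+02]
```

```bash
cat >> h.py <<'E'
def go(xyz=None,lean=None,yaw=None):
    "remaining move in current tool axes to a target in world; lean = deg below horizontal"
    s=manip.get_state();M=q2R(s["ee_rot"]);p=np.array(s["position"])
    z=M[:,2]
    if lean is not None:
        a=np.radians(lean);c=np.load("cab.npz");ex,ey=c["ex"],c["ey"]
        zt=ex*np.cos(a)-np.array([0,0,np.sin(a)]);W=np.c_[np.cross(ey,zt),ey,zt]
        print("rot deg",np.degrees(R.from_matrix(M.T@W).as_rotvec()).round(2))
    if xyz is not None: print("shift",(M.T@(np.array(xyz)-p)).round(4))
    print("t",s["clock"],"p",p.round(4),"z",z.round(3),"F",np.round(s["contact_force"],2),"q",np.round(s["qpos"],2))
E
python3 -m pendant '[{"dx":-0.027,"dy":-0.027,"dz":-0.006,"hand":0},{"dx":-0.027,"dy":-0.027,"dz":-0.006,"hand":0},{"dx":-0.027,"dy":-0.027,"dz":-0.006,"hand":0},{"dx":-0.027,"dy":-0.027,"dz":-0.006,"hand":0},{"dx":-0.027,"dy":-0.027,"dz":-0.006,"hand":0},{"dx":-0.027,"dy":-0.027,"dz":-0.006,"hand":0},{"dx":-0.027,"dy":-0.027,"dz":-0.006,"hand":0},{"dx":-0.027,"dy":-0.027,"dz":-0.006,"hand":0},{"dx":-0.027,"dy":-0.027,"dz":-0.006,"hand":0},{"dx":-0.027,"dy":-0.027,"dz":-0.006,"hand":0},{"dx":-0.027,"dy":-0.027,"dz":-0.006,"hand":0},{"dx":-0.027,"dy":-0.027,"dz":-0.006,"hand":0}]'
python3 -c "
from h import *
go([.45,-.03,.30],30)"
```

```text
rot deg [-10.14 -59.44 -17.38]
shift [-0.4259 -0.4263 -0.0689]
t 0.1 p [0.2246 0.5288 0.2305] z [-0.001 -0.001 -1.   ] F [-0.69  0.93 -0.78] q [ 1.05  0.28  1.51  0.    1.36 -0.12]invalid input
```

```bash
python3 -m pendant '[{"dx":-0.01,"dy":-0.01,"dz":-0.006}]'; echo; python3 -m pendant '[{"dx":-0.01,"dy":-0.01,"dz":-0.006,"rx":0,"ry":0,"rz":0,"hand":0.0}]'; python3 -m pendant '[{"dx":-0.01,"dy":-0.01,"dz":-0.006,"rx":0,"ry":0,"rz":0,"hand":0.02}]' 30
```

```text
clock: 0.18
position: [0.2292, 0.5167, 0.2356]
ee_rot: [-0.001, 0.199, 0.98, -0.001]
contact_force: [0.3, 0.1, 0.3]
width: 0.0755
gripper_force: 0.0
clock: 0.27
position: [0.2354, 0.5019, 0.2428]
ee_rot: [-0.0, 0.199, 0.98, -0.001]
contact_force: [0.5, 0.5, 1.1]
width: 0.064
gripper_force: 0.0invalid input
```

All seven numbers are required in each row.

```bash
python3 -m pendant '[{"dx":-0.027,"dy":-0.027,"dz":-0.005,"rx":0,"ry":0,"rz":0,"hand":0},{"dx":-0.027,"dy":-0.027,"dz":-0.005,"rx":0,"ry":0,"rz":0,"hand":0},{"dx":-0.027,"dy":-0.027,"dz":-0.005,"rx":0,"ry":0,"rz":0,"hand":0},{"dx":-0.027,"dy":-0.027,"dz":-0.005,"rx":0,"ry":0,"rz":0,"hand":0},{"dx":-0.027,"dy":-0.027,"dz":-0.005,"rx":0,"ry":0,"rz":0,"hand":0},{"dx":-0.027,"dy":-0.027,"dz":-0.005,"rx":0,"ry":0,"rz":0,"hand":0},{"dx":-0.027,"dy":-0.027,"dz":-0.005,"rx":0,"ry":0,"rz":0,"hand":0},{"dx":-0.027,"dy":-0.027,"dz":-0.005,"rx":0,"ry":0,"rz":0,"hand":0},{"dx":-0.027,"dy":-0.027,"dz":-0.005,"rx":0,"ry":0,"rz":0,"hand":0},{"dx":-0.027,"dy":-0.027,"dz":-0.005,"rx":0,"ry":0,"rz":0,"hand":0},{"dx":-0.027,"dy":-0.027,"dz":-0.005,"rx":0,"ry":0,"rz":0,"hand":0},{"dx":-0.027,"dy":-0.027,"dz":-0.005,"rx":0,"ry":0,"rz":0,"hand":0}]' 30
python3 -c "
from h import *
go([.45,-.03,.30],30)"
```

```text
clock: 1.27
position: [0.4063, 0.0753, 0.3043]
ee_rot: [0.001, 0.2, 0.98, -0.0]
contact_force: [0.9, 1.0, -0.9]
width: 0.0001
gripper_force: 0.0
rot deg [-10.09 -59.33 -17.47]
shift [-0.0815 -0.0797  0.0044]
t 1.2667 p [0.4063 0.0753 0.3043] z [ 0.001 -0.    -1.   ] F [ 0.87  1.   -0.9 ] q [ 0.01 -0.01  1.67 -0.    1.48 -1.15]
```

```bash
python3 -m pendant '[{"dx":-0.027,"dy":-0.027,"dz":0.001,"rx":0,"ry":0,"rz":0,"hand":0},{"dx":-0.027,"dy":-0.027,"dz":0.001,"rx":0,"ry":0,"rz":0,"hand":0},{"dx":-0.027,"dy":-0.027,"dz":0.001,"rx":0,"ry":0,"rz":0,"hand":0},{"dx":0,"dy":0,"dz":0,"rx":-1.1,"ry":-6.6,"rz":-1.9,"hand":0},{"dx":0,"dy":0,"dz":0,"rx":-1.1,"ry":-6.6,"rz":-1.9,"hand":0},{"dx":0,"dy":0,"dz":0,"rx":-1.1,"ry":-6.6,"rz":-1.9,"hand":0},{"dx":0,"dy":0,"dz":0,"rx":-1.1,"ry":-6.6,"rz":-1.9,"hand":0},{"dx":0,"dy":0,"dz":0,"rx":-1.1,"ry":-6.6,"rz":-1.9,"hand":0},{"dx":0,"dy":0,"dz":0,"rx":-1.1,"ry":-6.6,"rz":-1.9,"hand":0},{"dx":0,"dy":0,"dz":0,"rx":-1.1,"ry":-6.6,"rz":-1.9,"hand":0},{"dx":0,"dy":0,"dz":0,"rx":-1.1,"ry":-6.6,"rz":-1.9,"hand":0},{"dx":0,"dy":0,"dz":0,"rx":-1.1,"ry":-6.6,"rz":-1.9,"hand":0}]' 30
python3 -c "
from h import *
c=np.load('cab.npz');go(c['C']-.10*c['ex']-.07*c['ey']+[0,0,.15],30)
s=manip.get_state();d=snap('wrist','pics/w1.png');d['p']=list(s['position']);d['q']=list(s['ee_rot']);json.dump(d,open('pics/w1.json','w'));print(d)"
```

```text
clock: 2.27
position: [0.4491, -0.0189, 0.2977]
ee_rot: [0.427, 0.051, 0.903, -0.003]
contact_force: [-0.2, 2.1, 0.5]
width: -0.0004
gripper_force: 0.0
rot deg [-0.1  -9.47 -2.77]
shift [0.0686 0.0065 0.1495]
t 2.2667 p [ 0.4491 -0.0189  0.2977] z [ 0.77  -0.049 -0.636] F [-0.24  2.06  0.46] q [-0.43 -0.36  2.27  0.65  0.47 -2.36]
{'fx': 355.6291050218801, 'fy': 355.6291050218801, 'cx': 317.5536862609698, 'cy': 249.544554016991, 'distortion': [-0.044756175540028136, 0.0, 0.0, 0.0, 0.0], 'mount': [[-0.0005541888452905737, 0.9575292050054348, 0.2883357668350937, 0.07380447767134218], [0.9999997649176302, 0.0006470766934775044, -0.00022684010932972959, -6.982491370834815e-05], [-0.0004037813841647382, 0.28833557334018034, -0.9575293385098864, -0.1414533831611779], [0.0, 0.0, 0.0, 1.0]], 'p': [np.float64(0.4490852134500952), np.float64(-0.01889113845431782), np.float64(0.29767990249145654)], 'q': [np.float64(0.42680614688983143), np.float64(0.05127670255037419), np.float64(0.9028838027995261), np.float64(-0.0028374979968865347)]}
```

View pics/w1.png

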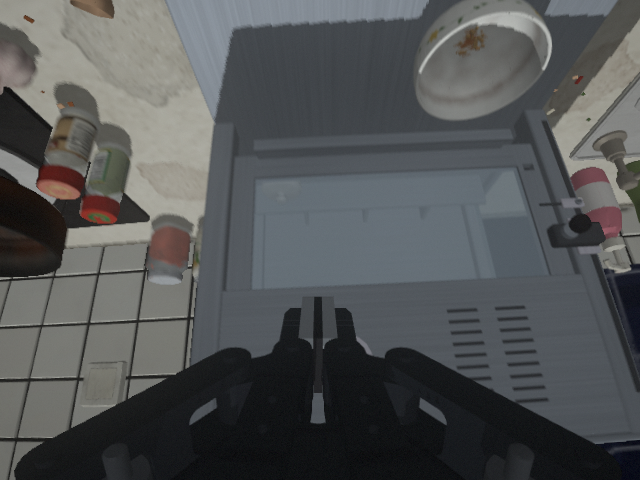

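Wrist view (upside down): lip front edge about (253,139)–(512,130), mark near (545,204), catch (580,230), bowl (483,60). I'll enlarge it.

```bash
python3 - <<'E'
from h import *
a=cv2.imread("pics/w1.png")
b=np.vstack([cv2.resize(a[100:170,215:615],None,fx=2,fy=2,interpolation=cv2.INTER_CUBIC),cv2.resize(a[130:250,490:623],None,fx=6,fy=3,interpolation=cv2.INTER_CUBIC)[:,:800][:,:800] if 0 else cv2.copyMakeBorder(cv2.resize(a[130:250,490:640],None,fx=3.5,fy=3.5,interpolation=cv2.INTER_CUBIC),0,0,0,275,cv2.BORDER_CONSTANT)])
cv2.imwrite("pics/c3.png",b);print(b.shape)
E
```

```text
(560, 800, 3)
```

View pics/c3.png

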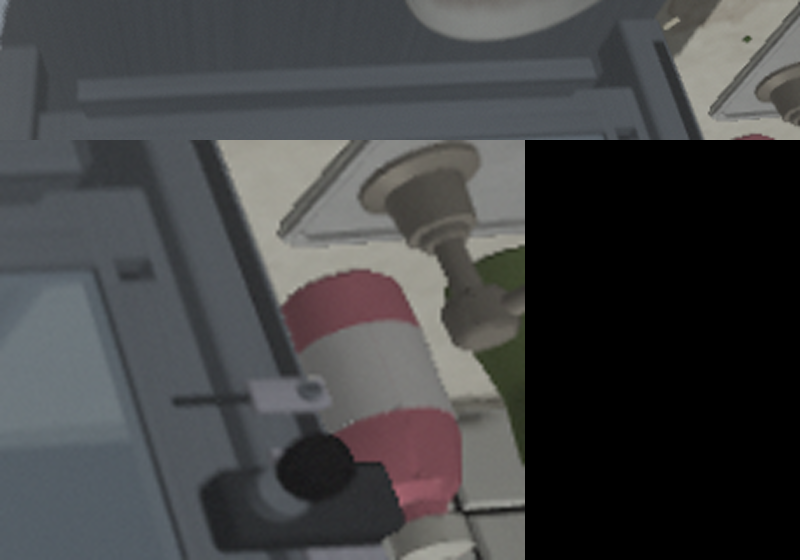

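```bash
python3 - <<'E'
from h import *
d=json.load(open("pics/w1.json"));Mt=np.array(d["mount"]);RT=q2R(d["q"])
A=RT@Mt[:3,:3];P=np.array(d["p"])+RT@Mt[:3,3]
K=np.array([[d["fx"],0,d["cx"]],[0,d["fy"],d["cy"]],[0,0,1]])
def wray(uv):
    p=cv2.undistortPoints(np.array([[uv]],float),K,np.array(d["distortion"]))[0,0]; return P,A@np.array([p[0],-p[1],-1])
def wp(uv,n,c):
    o,r=wray(uv);n=np.array(n,float);return o+r*(c-n@o)/(n@r)
print("cam",P)
c=np.load("cab.npz");C,ex,ey=c["C"],c["ex"],c["ey"];inC=lambda p:np.array([ex@(p-C),ey@(p-C),p[2]])*1000
for z in(.066,.069,.072):
    l,r=wp((511.5,130),[0,0,1],z),wp((254,140),[0,0,1],z)
    print(z,inC(l),inC(r),"len",np.linalg.norm(l-r),"yaw",np.degrees(np.arctan2(-(l-r)[0],(l-r)[1])),"world",l,r)
print("jamb",inC(wp((236,124.5),[0,0,1],.022)))
for x in (-.012,-.006,0,.006): print("mark",inC(wp((539.4,204.6),ex,ex@C+x)),"slot",inC(wp((528,166.6),ex,ex@C+x)))
for y in (.15,.155,.16): print("mark y",inC(wp((539.4,204.6),ey,ey@C+y)))
E
```

```text
cam [ 0.29357241 -0.00538926  0.3306895 ]
0.066 [-14.32012933 140.94272423  66.        ] [ -17.05233261 -145.72265276   66.        ] len 0.2866783969911224 yaw -4.344391101982726 world [0.62104339 0.19126307 0.066     ] [ 0.59932713 -0.09459163  0.066     ]
0.069 [-17.87589359 138.47288417  69.        ] [ -20.57712998 -144.94341747   69.        ] len 0.2834291740712487 yaw -4.34439110198271 world [0.61733183 0.18903421 0.069     ] [ 0.5958617 -0.0935806  0.069    ]
0.072 [-21.43165785 136.00304412  72.        ] [ -24.10192736 -144.16418217   72.        ] len 0.2801799511513749 yaw -4.344391101982718 world [0.61362026 0.18680534 0.072     ] [ 0.59239626 -0.09256958  0.072     ]
jamb [   4.9697679  -173.41500122   22.        ]
mark [-12.         146.34972161 160.42600693] slot [-12.         147.41054665 113.93623503]
mark [ -6.         150.58938706 157.19361219] slot [ -6.         151.6703515  109.82124772]
mark [5.14003841e-14 1.54829053e+02 1.53961217e+02] slot [4.01541679e-14 1.55930156e+02 1.05706260e+02]
mark [  6.         159.06871795 150.72882271] slot [  6.         160.1899612  101.59127309]
mark y [ -6.83410411 150.         157.64297115]
mark y [  0.24192592 155.         153.83088411]
mark y [  7.31795594 160.         150.01879707]
```

```bash
python3 - <<'E'
import numpy as np
y=np.radians(-4);np.savez("cab.npz",C=np.array([.6315,.0457,0]),ex=np.array([np.cos(y),np.sin(y),0]),ey=np.array([-np.sin(y),np.cos(y),0]))
from h import *
c=np.load('cab.npz')
print("cab",c['C'])
go(c['C']-.085*c['ex']-.06*c['ey']+[0,0,.045],40)
E
```

```text
cab [0.6315 0.0457 0.    ]
rot deg [ 0.41  0.4  -2.62]
shift [0.1341 0.0087 0.232 ]
t 2.3167 p [ 0.448  -0.0181  0.2957] z [ 0.769 -0.047 -0.637] F [-1.55  1.38 -1.45] q [-0.43 -0.36  2.27  0.66  0.48 -2.37]
```

```bash
python3 -m pendant '[{"dx":0.0168,"dy":0.001,"dz":0.029,"rx":0,"ry":0,"rz":-1.3,"hand":0},{"dx":0.0168,"dy":0.001,"dz":0.029,"rx":0,"ry":0,"rz":-1.3,"hand":0},{"dx":0.0168,"dy":0.001,"dz":0.029,"rx":0,"ry":0,"rz":0,"hand":0},{"dx":0.0168,"dy":0.001,"dz":0.029,"rx":0,"ry":0,"rz":0,"hand":0},{"dx":0.0168,"dy":0.001,"dz":0.029,"rx":0,"ry":0,"rz":0,"hand":0},{"dx":0.0168,"dy":0.001,"dz":0.029,"rx":0,"ry":0,"rz":0,"hand":0}]'
python3 - <<'E'
from h import *
c=np.load('cab.npz')
go(c['C']-.085*c['ex']-.06*c['ey']+[0,0,.047],40)
E
```

```text
clock: 2.82
position: [0.5123, -0.0034, 0.1791]
ee_rot: [0.381, 0.038, 0.924, -0.014]
contact_force: [-0.1, -0.1, -0.1]
width: 0.0002
gripper_force: 0.0
rot deg [-0.31 -5.22 -0.54]
shift [ 0.0714 -0.0028  0.1153]
t 2.8167 p [ 0.5123 -0.0034  0.1791] z [ 0.702 -0.054 -0.71 ] F [-0.07 -0.09 -0.07] q [-0.21 -0.04  2.35  1.04  0.11 -2.7 ]
```

```bash
python3 -m pendant '[{"dx":0,"dy":0,"dz":-0.03,"rx":0,"ry":0,"rz":7,"hand":0},{"dx":0,"dy":0,"dz":-0.03,"rx":0,"ry":0,"rz":7,"hand":0},{"dx":0,"dy":0,"dz":-0.03,"rx":0,"ry":0,"rz":7,"hand":0},{"dx":0,"dy":0,"dz":0,"rx":0,"ry":0,"rz":7.1,"hand":0},{"dx":0,"dy":0,"dz":0,"rx":0,"ry":0,"rz":7.1,"hand":0},{"dx":0,"dy":0,"dz":0,"rx":0,"ry":0,"rz":7.1,"hand":0},{"dx":0,"dy":0,"dz":0,"rx":0,"ry":0,"rz":7.1,"hand":0},{"dx":0,"dy":0,"dz":0,"rx":0,"ry":0,"rz":7.1,"hand":0},{"dx":0,"dy":0,"dz":0,"rx":0,"ry":0,"rz":7.1,"hand":0},{"dx":0,"dy":0,"dz":0,"rx":0,"ry":0,"rz":7.1,"hand":0},{"dx":0,"dy":0,"dz":0,"rx":0,"ry":0,"rz":7.1,"hand":0},{"dx":0,"dy":0,"dz":0,"rx":0,"ry":0,"rz":7.1,"hand":0}]'
python3 -c "
from h import *
go(None,40)"
```

```text
clock: 3.82
position: [0.4881, 0.0024, 0.2103]
ee_rot: [0.314, 0.578, 0.719, 0.224]
contact_force: [0.0, -0.1, 0.1]
width: -0.0
gripper_force: 0.0
rot deg [ -2.56  -4.26 -73.76]
t 3.8167 p [0.4881 0.0024 0.2103] z [ 0.711 -0.041 -0.702] F [ 0.03 -0.13  0.08] q [-0.23 -0.14  2.33  0.64  0.21 -1.03]
```

```bash
python3 -m pendant '[{"dx":0,"dy":0,"dz":-0.01,"rx":0,"ry":0,"rz":7.1,"hand":0},{"dx":0,"dy":0,"dz":-0.01,"rx":0,"ry":0,"rz":7.1,"hand":0},{"dx":0,"dy":0,"dz":-0.01,"rx":0,"ry":0,"rz":7.1,"hand":0},{"dx":0,"dy":0,"dz":0,"rx":0,"ry":0,"rz":7.1,"hand":0},{"dx":0,"dy":0,"dz":0,"rx":0,"ry":0,"rz":7.1,"hand":0},{"dx":0,"dy":0,"dz":0,"rx":0,"ry":0,"rz":7.1,"hand":0},{"dx":0,"dy":0,"dz":0,"rx":0,"ry":0,"rz":7.1,"hand":0},{"dx":0,"dy":0,"dz":0,"rx":0,"ry":0,"rz":7.1,"hand":0},{"dx":0,"dy":0,"dz":0,"rx":0,"ry":0,"rz":7.1,"hand":0},{"dx":0,"dy":0,"dz":0,"rx":0,"ry":0,"rz":7.1,"hand":0},{"dx":0,"dy":0,"dz":0,"rx":0,"ry":0,"rz":7.1,"hand":0},{"dx":0,"dy":0,"dz":0,"rx":0,"ry":0,"rz":7.1,"hand":0}]'
cat >> h.py <<'E'
def go2(cab,lean,up=True):
    "target in cabinet frame (m), camera-above tool if up; shift in tool axes AFTER the rotation too"
    s=manip.get_state();M=q2R(s["ee_rot"]);p=np.array(s["position"])
    c=np.load("cab.npz");C,ex,ey=c["C"],c["ex"],c["ey"];a=np.radians(lean)
    zt=ex*np.cos(a)-np.array([0,0,np.sin(a)]);y=-ey if up else ey;W=np.c_[np.cross(y,zt),y,zt]
    T=C+ex*cab[0]+ey*cab[1]+np.array([0,0,cab[2]])
    d=p-C
    print("rot",np.degrees(R.from_matrix(M.T@W).as_rotvec()).round(1),"shift now",(M.T@(T-p)).round(4),"after",(W.T@(T-p)).round(4))
    print("t",round(s["clock"],2),"cab mm",np.round([ex@d*1000,ey@d*1000,p[2]*1000],1),"F cab",np.round([ex@s["contact_force"],ey@s["contact_force"],s["contact_force"][2]],1),"q",np.round(s["qpos"],2))
E
python3 -c "
from h import *
go2([-.085,-.06,.047],40)"
```

```text
clock: 4.82
position: [0.4668, 0.0035, 0.2311]
ee_rot: [0.081, 0.912, 0.139, 0.377]
contact_force: [0.5, 0.8, -1.0]
width: -0.0002
gripper_force: 0.0
rot [-1.3  4.5 21.2] shift now [-0.075  -0.0207  0.1836] after [-0.092   0.0064  0.1768]
t 4.82 cab mm [-161.4  -53.6  231.1] F cab [ 0.5  0.8 -1. ] q [-0.25 -0.22  2.32  0.49  0.29  0.61]
```

```bash
python3 -m pendant '[{"dx":0,"dy":0,"dz":0,"rx":-0.4,"ry":1.5,"rz":7.1,"hand":0},{"dx":0,"dy":0,"dz":0,"rx":-0.4,"ry":1.5,"rz":7.1,"hand":0},{"dx":0,"dy":0,"dz":0,"rx":-0.4,"ry":1.5,"rz":7,"hand":0},{"dx":-0.0153,"dy":0.001,"dz":0.0295,"rx":0,"ry":0,"rz":0,"hand":0},{"dx":-0.0153,"dy":0.001,"dz":0.0295,"rx":0,"ry":0,"rz":0,"hand":0},{"dx":-0.0153,"dy":0.001,"dz":0.0295,"rx":0,"ry":0,"rz":0,"hand":0},{"dx":-0.0153,"dy":0.001,"dz":0.0295,"rx":0,"ry":0,"rz":0,"hand":0}]'
python3 -c "
from h import *
go2([-.085,-.06,.047],40)"
```

```text
clock: 5.4
position: [0.4825, 0.0171, 0.2053]
ee_rot: [-0.003, 0.905, -0.018, 0.426]
contact_force: [0.1, 0.1, 0.1]
width: -0.0
gripper_force: 0.0
rot [-2.6 -0.4  0.6] shift now [-0.0829  0.0269  0.1473] after [-0.0817  0.0211  0.1489]
t 5.4 cab mm [-146.6  -38.9  205.3] F cab [0.1 0.1 0.1] q [-0.25 -0.14  2.43  1.65  0.18 -0.21]
```

```bash
python3 -m pendant '[{"dx":-0.0102,"dy":0.0026,"dz":0.0185,"rx":-0.6,"ry":0,"rz":0,"hand":0},{"dx":-0.0102,"dy":0.0026,"dz":0.0185,"rx":-0.6,"ry":0,"rz":0,"hand":0},{"dx":-0.0102,"dy":0.0026,"dz":0.0185,"rx":-0.6,"ry":0,"rz":0,"hand":0},{"dx":-0.0102,"dy":0.0026,"dz":0.0185,"rx":-0.6,"ry":0,"rz":0,"hand":0},{"dx":-0.0102,"dy":0.0026,"dz":0.0185,"rx":0,"ry":0,"rz":0,"hand":0},{"dx":-0.0102,"dy":0.0026,"dz":0.0185,"rx":0,"ry":0,"rz":0,"hand":0}]'
python3 -c "
from h import *
go2([-.085,-.06,.047],40)"
```

```text
clock: 5.9
position: [0.5129, 0.0173, 0.1359]
ee_rot: [-0.007, 0.903, -0.017, 0.428]
contact_force: [0.4, 0.9, -0.3]
width: 0.0001
gripper_force: 0.0
rot [-2.9 -0.7  0.4] shift now [-0.0492  0.0271  0.0793] after [-0.048   0.0234  0.0812]
t 5.9 cab mm [-116.3  -36.6  135.9] F cab [ 0.4  0.9 -0.3] q [-0.23  0.11  2.52  2.68  0.4  -1.25]
```

```bash
python3 -m pendant '[{"dx":0,"dy":0.012,"dz":0,"rx":-1.4,"ry":-0.3,"rz":0,"hand":0},{"dx":0,"dy":0.012,"dz":0,"rx":-1.4,"ry":-0.3,"rz":0,"hand":0},{"dx":-0.012,"dy":0,"dz":0.02,"rx":0,"ry":0,"rz":0,"hand":0},{"dx":-0.012,"dy":0,"dz":0.02,"rx":0,"ry":0,"rz":0,"hand":0},{"dx":-0.012,"dy":0,"dz":0.02,"rx":0,"ry":0,"rz":0,"hand":0},{"dx":-0.012,"dy":0,"dz":0.02,"rx":0,"ry":0,"rz":0,"hand":0}]'
python3 -c "
from h import *
go2([-.023,-.06,.047],40)
s=manip.get_state();d=snap('top','pics/t1.png');d=snap('side','pics/s1.png')
a=cv2.imread('pics/s1.png')[230:400,190:390];cv2.imwrite('pics/s1c.png',cv2.resize(a,None,fx=3.4,fy=3.4,interpolation=cv2.INTER_CUBIC))"
```

```text
clock: 6.4
position: [0.5424, -0.0085, 0.0459]
ee_rot: [0.014, 0.906, -0.028, 0.423]
contact_force: [0.2, 0.4, -0.1]
width: 0.0001
gripper_force: 0.0
rot [-0.2 -0.   0.4] shift now [0.0408 0.0001 0.0469] after [ 0.0408 -0.0003  0.0469]
t 6.4 cab mm [-85.1 -60.3  45.9] F cab [ 0.1  0.5 -0.1] q [-0.23  0.44  2.59  2.96  0.77 -1.55]
```

View pics/s1c.png

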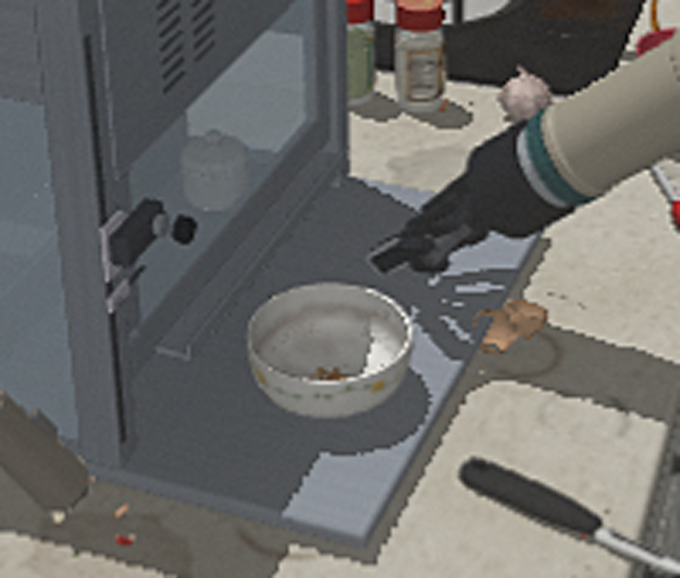

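The gripper tip (375,262) is clear of the bowl, in front of the lip and to its right. Next I slide it under the lip.

```bash
python3 -m pendant '[{"dx":0.0102,"dy":0,"dz":0.0118,"rx":0,"ry":0,"rz":0,"hand":0},{"dx":0.0102,"dy":0,"dz":0.0118,"rx":0,"ry":0,"rz":0,"hand":0},{"dx":0.0102,"dy":0,"dz":0.0118,"rx":0,"ry":0,"rz":0,"hand":0},{"dx":0.0051,"dy":0,"dz":0.0058,"rx":0,"ry":0,"rz":0,"hand":0},{"dx":0.0051,"dy":0,"dz":0.0058,"rx":0,"ry":0,"rz":0,"hand":0},{"dx":0,"dy":0,"dz":0,"rx":0,"ry":0,"rz":0,"hand":0}]'
python3 -c "
from h import *
go2([-.023,-.06,.054],40)"
```

```text
clock: 7.0
position: [0.6045, -0.0126, 0.0485]
ee_rot: [0.015, 0.906, -0.028, 0.423]
contact_force: [-0.5, 0.9, -0.3]
width: 0.0004
gripper_force: 0.0
rot [-0.2 -0.1  0.4] shift now [ 0.0041  0.     -0.0036] after [ 0.0041 -0.     -0.0036]
t 7.0 cab mm [-22.9 -60.   48.5] F cab [-0.5  0.8 -0.3] q [-0.2   0.44  2.44  2.97  0.62 -1.52]
```

```bash
python3 -m pendant '[{"dx":0.00153,"dy":0,"dz":-0.00129,"rx":0,"ry":0,"rz":0,"hand":0},{"dx":0.00153,"dy":0,"dz":-0.00129,"rx":0,"ry":0,"rz":0,"hand":0},{"dx":0.00153,"dy":0,"dz":-0.00129,"rx":0,"ry":0,"rz":0,"hand":0},{"dx":0.00077,"dy":0,"dz":-0.00064,"rx":0,"ry":0,"rz":0,"hand":0}]'
python3 -m pendant '[{"dx":0.00077,"dy":0,"dz":-0.00064,"rx":0,"ry":0,"rz":0,"hand":0},{"dx":0.00077,"dy":0,"dz":-0.00064,"rx":0,"ry":0,"rz":0,"hand":0}]'
python3 -m pendant '[{"dx":0.00077,"dy":0,"dz":-0.00064,"rx":0,"ry":0,"rz":0,"hand":0},{"dx":0.00077,"dy":0,"dz":-0.00064,"rx":0,"ry":0,"rz":0,"hand":0}]'
```

```text
clock: 7.33
position: [0.6013, -0.0122, 0.0526]
ee_rot: [0.015, 0.907, -0.028, 0.419]
contact_force: [0.4, -0.4, -1.9]
width: -0.0
gripper_force: 0.8
clock: 7.5
position: [0.6009, -0.0122, 0.0534]
ee_rot: [0.015, 0.908, -0.028, 0.418]
contact_force: [0.7, 0.1, -4.1]
width: -0.0002
gripper_force: 1.6
clock: 7.67
position: [0.6011, -0.0122, 0.0555]
ee_rot: [0.015, 0.908, -0.028, 0.419]
contact_force: [-2.3, 0.8, -4.0]
width: -0.0
gripper_force: 2.2
```

```bash
python3 -m pendant '[{"dx":0.00306,"dy":0,"dz":-0.00257,"rx":0,"ry":0,"rz":0,"hand":0},{"dx":0.00306,"dy":0,"dz":-0.00257,"rx":0,"ry":0,"rz":0,"hand":0},{"dx":0.00306,"dy":0,"dz":-0.00257,"rx":0,"ry":0,"rz":0,"hand":0},{"dx":0.00306,"dy":0,"dz":-0.00257,"rx":0,"ry":0,"rz":0,"hand":0}]'
python3 -m pendant '[{"dx":0.00306,"dy":0,"dz":-0.00257,"rx":0,"ry":0,"rz":0,"hand":0},{"dx":0.00306,"dy":0,"dz":-0.00257,"rx":0,"ry":0,"rz":0,"hand":0},{"dx":0.00306,"dy":0,"dz":-0.00257,"rx":0,"ry":0,"rz":0,"hand":0},{"dx":0.00306,"dy":0,"dz":-0.00257,"rx":0,"ry":0,"rz":0,"hand":0},{"dx":0.00306,"dy":0,"dz":-0.00257,"rx":0,"ry":0,"rz":0,"hand":0},{"dx":0.00306,"dy":0,"dz":-0.00257,"rx":0,"ry":0,"rz":0,"hand":0},{"dx":0.00306,"dy":0,"dz":-0.00257,"rx":0,"ry":0,"rz":0,"hand":0},{"dx":0.00306,"dy":0,"dz":-0.00257,"rx":0,"ry":0,"rz":0,"hand":0},{"dx":0.00306,"dy":0,"dz":-0.00257,"rx":0,"ry":0,"rz":0,"hand":0},{"dx":0.00306,"dy":0,"dz":-0.00257,"rx":0,"ry":0,"rz":0,"hand":0}]'
python3 -c "
from h import *
go2([-.023,-.06,.13],40)
snap('side','pics/s2.png')
a=cv2.imread('pics/s2.png')[250:350,200:310];cv2.imwrite('pics/s2c.png',cv2.resize(a,None,fx=5.5,fy=5.5,interpolation=cv2.INTER_CUBIC))"
```

```text
clock: 8.0
position: [0.6013, -0.0121, 0.0723]
ee_rot: [0.015, 0.907, -0.028, 0.419]
contact_force: [-3.9, -0.3, -4.0]
width: -0.0001
gripper_force: 3.3
clock: 8.83
position: [0.6013, -0.0121, 0.1123]
ee_rot: [0.015, 0.907, -0.028, 0.419]
contact_force: [-6.0, -0.5, -5.1]
width: -0.0004
gripper_force: 3.5
rot [-0.2  0.4  0.4] shift now [ 0.0155  0.0003 -0.0091] after [ 0.0155  0.0002 -0.009 ]
t 8.83 cab mm [-26.1 -59.8 112.3] F cab [-5.9 -0.9 -5.1] q [-0.2   0.26  2.37  2.86  0.36 -1.39]
```

View pics/s2c.png

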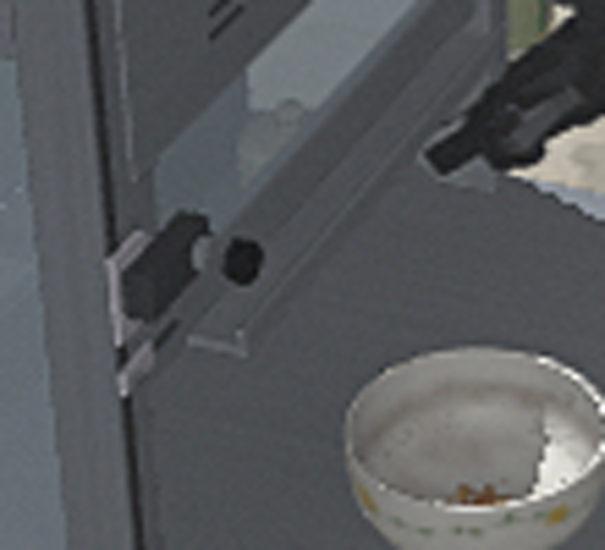

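The catch knob is at (243,262), the mark around (170,335), and the raised lip's left corner at (243,355), so the sash is partway up and the tool sits under the lip.

```bash
python3 - <<'E'
from h import *
c=np.load('cab.npz');C,ex,ey=c["C"],c["ex"],c["ey"];S=json.load(open("pics/side0.json"));inC=lambda p:(np.array([ex@(p-C),ey@(p-C),p[2]])*1000).round(1)
for uv,y in(((190+190/3.5,230+366/3.5),.14),((200+243/5.5,250+355/5.5),.14),((190+147/3.5,230+277/3.5),.16),((200+176/5.5,250+322/5.5),.16)): print(inC(onplane(S,uv,ey,ey@C+y)),inC(onplane(S,uv,ex,ex@C-.028 if y<.15 else ex@C-.005)))
E
```

```text
[-29.6 140.   75.9] [-28.  137.1  73.5]
[-32.8 140.  132.1] [-28.  131.3 125.2]
[-14.7 160.  155.2] [ -5.  143.5 142.2]
[-14.9 160.  156.8] [ -5.  143.3 143.7]
```

```bash
python3 -m pendant '[{"dx":0.0024,"dy":0,"dz":-0.0034,"rx":0,"ry":0,"rz":0,"hand":0},{"dx":0.0024,"dy":0,"dz":-0.0034,"rx":0,"ry":0,"rz":0,"hand":0},{"dx":0.0031,"dy":0,"dz":-0.0026,"rx":0,"ry":0,"rz":0,"hand":0},{"dx":0.0031,"dy":0,"dz":-0.0026,"rx":0,"ry":0,"rz":0,"hand":0}]'
python3 -m pendant '[{"dx":0.00153,"dy":0,"dz":-0.00129,"rx":0,"ry":0,"rz":0,"hand":0},{"dx":0.00153,"dy":0,"dz":-0.00129,"rx":0,"ry":0,"rz":0,"hand":0},{"dx":0.00077,"dy":0,"dz":-0.00064,"rx":0,"ry":0,"rz":0,"hand":0}]'
```

```text
clock: 9.22
position: [0.6011, -0.012, 0.1299]
ee_rot: [0.015, 0.907, -0.028, 0.421]
contact_force: [-0.7, -0.2, -5.1]
width: -0.0002
gripper_force: 2.3
clock: 9.47
position: [0.6011, -0.012, 0.1345]
ee_rot: [0.015, 0.907, -0.028, 0.421]
contact_force: [-0.6, -0.1, -4.6]
width: -0.0
gripper_force: 1.9
```

```bash
cat > ok.py <<'E'
from rig import manip; import numpy as np,sys
s=manip.get_state();f=s["contact_force"];print(round(s["position"][2],4),np.round(f,1));sys.exit(f[2]<-6.3)
E
set -e
python3 -m pendant '[{"dx":0.00077,"dy":0,"dz":-0.00064,"rx":0,"ry":0,"rz":0,"hand":0}]' >/dev/null; python3 ok.py
python3 -m pendant '[{"dx":0.00077,"dy":0,"dz":-0.00064,"rx":0,"ry":0,"rz":0,"hand":0}]' >/dev/null; python3 ok.py
python3 -m pendant '[{"dx":0.00077,"dy":0,"dz":-0.00064,"rx":0,"ry":0,"rz":0,"hand":0}]' >/dev/null; python3 ok.py
python3 -m pendant '[{"dx":0.00077,"dy":0,"dz":-0.00064,"rx":0,"ry":0,"rz":0,"hand":0}]' >/dev/null; python3 ok.py
python3 -m pendant '[{"dx":0.00077,"dy":0,"dz":-0.00064,"rx":0,"ry":0,"rz":0,"hand":0}]' >/dev/null; python3 ok.py
python3 -m pendant '[{"dx":0.00077,"dy":0,"dz":-0.00064,"rx":0,"ry":0,"rz":0,"hand":0}]' >/dev/null; python3 ok.py
python3 -m pendant '[{"dx":0.00077,"dy":0,"dz":-0.00064,"rx":0,"ry":0,"rz":0,"hand":0}]' >/dev/null; python3 ok.py
python3 -m pendant '[{"dx":0.00077,"dy":0,"dz":-0.00064,"rx":0,"ry":0,"rz":0,"hand":0}]' >/dev/null; python3 ok.py
```

```text
0.1353 [-0.8 -0.6 -4.6]False
```

```bash
sed -i 's/sys.exit(f\[2\]<-6.3)/sys.exit(int(f[2]<-6.3))/' ok.py
set -e
python3 -m pendant '[{"dx":0.00077,"dy":0,"dz":-0.00064,"rx":0,"ry":0,"rz":0,"hand":0}]' >/dev/null; python3 ok.py
python3 -m pendant '[{"dx":0.00077,"dy":0,"dz":-0.00064,"rx":0,"ry":0,"rz":0,"hand":0}]' >/dev/null; python3 ok.py
python3 -m pendant '[{"dx":0.00077,"dy":0,"dz":-0.00064,"rx":0,"ry":0,"rz":0,"hand":0}]' >/dev/null; python3 ok.py
python3 -m pendant '[{"dx":0.00077,"dy":0,"dz":-0.00064,"rx":0,"ry":0,"rz":0,"hand":0}]' >/dev/null; python3 ok.py
python3 -m pendant '[{"dx":0.00077,"dy":0,"dz":-0.00064,"rx":0,"ry":0,"rz":0,"hand":0}]' >/dev/null; python3 ok.py
python3 -m pendant '[{"dx":0.00077,"dy":0,"dz":-0.00064,"rx":0,"ry":0,"rz":0,"hand":0}]' >/dev/null; python3 ok.py
python3 -m pendant '[{"dx":0.00077,"dy":0,"dz":-0.00064,"rx":0,"ry":0,"rz":0,"hand":0}]' >/dev/null; python3 ok.py
python3 -m pendant '[{"dx":0.00077,"dy":0,"dz":-0.00064,"rx":0,"ry":0,"rz":0,"hand":0}]' >/dev/null; python3 ok.py
python3 -m pendant '[{"dx":0.00077,"dy":0,"dz":-0.00064,"rx":0,"ry":0,"rz":0,"hand":0}]' >/dev/null; python3 ok.py
python3 -m pendant '[{"dx":0.00077,"dy":0,"dz":-0.00064,"rx":0,"ry":0,"rz":0,"hand":0}]' >/dev/null; python3 ok.py
```

```text
0.1362 [ 0.1 -1.  -3.1]
0.1371 [-0.8 -1.2 -4.2]
0.1381 [-1.   0.3 -4.8]
0.139 [ 1.  -0.8 -4.2]
0.1401 [-0.1 -0.8 -4.1]
0.1411 [-0.4 -1.  -3.4]
0.1421 [-0.2 -1.2 -3.9]
0.143 [ 0.6  0.6 -4.9]
0.1439 [-0.3 -0.4 -4.5]
0.1449 [-1.7 -0.7 -5. ]
```

```bash
set -e
python3 -m pendant '[{"dx":0.00077,"dy":0,"dz":-0.00064,"rx":0,"ry":0,"rz":0,"hand":0}]' >/dev/null; python3 ok.py
python3 -m pendant '[{"dx":0.00077,"dy":0,"dz":-0.00064,"rx":0,"ry":0,"rz":0,"hand":0}]' >/dev/null; python3 ok.py
python3 -m pendant '[{"dx":0.00077,"dy":0,"dz":-0.00064,"rx":0,"ry":0,"rz":0,"hand":0}]' >/dev/null; python3 ok.py
python3 -m pendant '[{"dx":0.00077,"dy":0,"dz":-0.00064,"rx":0,"ry":0,"rz":0,"hand":0}]' >/dev/null; python3 ok.py
python3 -m pendant '[{"dx":0.00077,"dy":0,"dz":-0.00064,"rx":0,"ry":0,"rz":0,"hand":0}]' >/dev/null; python3 ok.py
python3 -m pendant '[{"dx":0.00077,"dy":0,"dz":-0.00064,"rx":0,"ry":0,"rz":0,"hand":0}]' >/dev/null; python3 ok.py
python3 -m pendant '[{"dx":0.00077,"dy":0,"dz":-0.00064,"rx":0,"ry":0,"rz":0,"hand":0}]' >/dev/null; python3 ok.py
python3 -m pendant '[{"dx":0.00077,"dy":0,"dz":-0.00064,"rx":0,"ry":0,"rz":0,"hand":0}]' >/dev/null; python3 ok.py
```

```text
0.1462 [-2.1 -0.5 -0.7]
0.1475 [-2.6 -0.2 -0.9]
0.1482 [-0.9 -0.1 -4.8]
0.1487 [-0.3  0.4 -6. ]
0.1491 [-0.   0.7 -7.6]
```

```bash
python3 -m pendant '[{"dx":-0.0015,"dy":0,"dz":0.0013,"rx":0,"ry":0,"rz":0,"hand":0},{"dx":-0.003,"dy":0,"dz":0.0026,"rx":0,"ry":0,"rz":0,"hand":0},{"dx":-0.006,"dy":0,"dz":0.005,"rx":0,"ry":0,"rz":0,"hand":0},{"dx":-0.008,"dy":0,"dz":-0.0095,"rx":0,"ry":0,"rz":0,"hand":0},{"dx":-0.016,"dy":0,"dz":-0.019,"rx":0,"ry":0,"rz":0,"hand":0},{"dx":-0.016,"dy":0,"dz":-0.019,"rx":0,"ry":0,"rz":0,"hand":0},{"dx":-0.016,"dy":0,"dz":-0.019,"rx":0,"ry":0,"rz":0,"hand":0},{"dx":-0.016,"dy":0,"dz":-0.019,"rx":0,"ry":0,"rz":0,"hand":0}]'
python3 -c "
from h import *
go2([-.165,.07,.16],40,False)
snap('side','pics/s3.png')
a=cv2.imread('pics/s3.png')[230:360,190:330];b=cv2.imread('pics/s2.png')[230:360,190:330]
cv2.imwrite('pics/s3c.png',cv2.resize(np.hstack([b,a]),None,fx=2.8,fy=4,interpolation=cv2.INTER_CUBIC))"
```

```text
clock: 11.47
position: [0.489, -0.0045, 0.1377]
ee_rot: [0.014, 0.906, -0.028, 0.422]
contact_force: [-0.6, 0.0, 0.4]
width: -0.0002
gripper_force: 0.0
rot [-1.000e-01 -4.000e-01 -1.796e+02] shift now [ 0.0011 -0.1302 -0.034 ] after [-0.0002  0.13   -0.0345]
t 11.47 cab mm [-138.7  -60.   137.7] F cab [-0.6 -0.   0.4] q [-0.27  0.06  2.55  2.68  0.36 -1.28]
```

View pics/s3c.png

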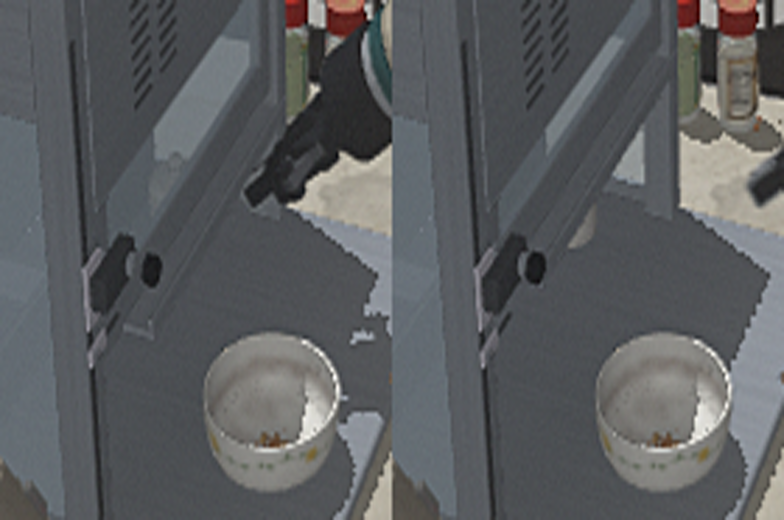

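The knob moved inward (from 150 to 142 in the crop), the lip is now up at the catch, and the bowl hasn't moved, so the pin is in. Next I roll the tool so the camera is below it.

```bash
python3 -m pendant '[{"dx":0,"dy":0,"dz":0,"rx":0,"ry":0,"rz":7.1,"hand":0},{"dx":0,"dy":0,"dz":0,"rx":0,"ry":0,"rz":7.1,"hand":0},{"dx":0,"dy":0,"dz":0,"rx":0,"ry":0,"rz":7.1,"hand":0},{"dx":0,"dy":0,"dz":0,"rx":0,"ry":0,"rz":7.1,"hand":0},{"dx":0,"dy":0,"dz":0,"rx":0,"ry":0,"rz":7.1,"hand":0},{"dx":0,"dy":0,"dz":0,"rx":0,"ry":0,"rz":7.1,"hand":0},{"dx":0,"dy":0,"dz":0,"rx":0,"ry":0,"rz":7.1,"hand":0},{"dx":0,"dy":0,"dz":0,"rx":0,"ry":0,"rz":7.1,"hand":0},{"dx":0,"dy":0,"dz":0,"rx":0,"ry":0,"rz":7.1,"hand":0},{"dx":0,"dy":0,"dz":0,"rx":0,"ry":0,"rz":7.1,"hand":0},{"dx":0,"dy":0,"dz":0,"rx":0,"ry":0,"rz":7.1,"hand":0},{"dx":0,"dy":0,"dz":0,"rx":0,"ry":0,"rz":7.1,"hand":0}]'
python3 -m pendant '[{"dx":0,"dy":0,"dz":0,"rx":0,"ry":0,"rz":7.1,"hand":0},{"dx":0,"dy":0,"dz":0,"rx":0,"ry":0,"rz":7.1,"hand":0},{"dx":0,"dy":0,"dz":0,"rx":0,"ry":0,"rz":7.1,"hand":0},{"dx":0,"dy":0,"dz":0,"rx":0,"ry":0,"rz":7.1,"hand":0},{"dx":0,"dy":0,"dz":0,"rx":0,"ry":0,"rz":7.1,"hand":0},{"dx":0,"dy":0,"dz":0,"rx":0,"ry":0,"rz":7.1,"hand":0},{"dx":0,"dy":0,"dz":0,"rx":0,"ry":0,"rz":7.1,"hand":0},{"dx":0,"dy":0,"dz":0,"rx":0,"ry":0,"rz":7.1,"hand":0},{"dx":0,"dy":0,"dz":0,"rx":0,"ry":0,"rz":7.1,"hand":0},{"dx":0,"dy":0,"dz":0,"rx":0,"ry":0,"rz":7.1,"hand":0},{"dx":0,"dy":0,"dz":0,"rx":0,"ry":0,"rz":7.1,"hand":0},{"dx":0,"dy":0,"dz":0,"rx":0,"ry":0,"rz":7.1,"hand":0}]'
python3 -c "
from h import *
go2([-.195,.075,.14],45,False)"
```

```text
clock: 12.52
position: [0.4902, -0.0049, 0.138]
ee_rot: [-0.276, 0.646, -0.636, 0.32]
contact_force: [0.5, 0.6, 0.6]
width: -0.0002
gripper_force: 0.0
clock: 13.52
position: [0.4902, -0.0048, 0.138]
ee_rot: [0.42, -0.045, 0.905, -0.049]
contact_force: [1.0, -0.4, 0.0]
width: -0.0001
gripper_force: 0.0
rot [-0.2  5.   9.7] shift now [ 0.0123  0.1395 -0.0449] after [ 0.0393  0.1353 -0.0421]
t 13.52 cab mm [-137.5  -60.3  138. ] F cab [ 1.  -0.4  0. ] q [-0.27  0.06  2.55  2.68  0.36  1.7 ]
```

```bash
python3 -m pendant '[{"dx":0,"dy":0,"dz":0,"rx":0,"ry":2.5,"rz":4.9,"hand":0},{"dx":0,"dy":0,"dz":0,"rx":0,"ry":2.5,"rz":4.8,"hand":0},{"dx":0.0079,"dy":0.0271,"dz":-0.0084,"rx":0,"ry":0,"rz":0,"hand":0},{"dx":0.0079,"dy":0.0271,"dz":-0.0084,"rx":0,"ry":0,"rz":0,"hand":0},{"dx":0.0079,"dy":0.0271,"dz":-0.0084,"rx":0,"ry":0,"rz":0,"hand":0},{"dx":0.0079,"dy":0.0271,"dz":-0.0084,"rx":0,"ry":0,"rz":0,"hand":0},{"dx":0.0079,"dy":0.0271,"dz":-0.0084,"rx":0,"ry":0,"rz":0,"hand":0}]'
python3 -c "
from h import *
go2([-.195,.075,.036],45,False)"
```

```text
clock: 14.1
position: [0.477, 0.052, 0.1418]
ee_rot: [0.4, 0.014, 0.916, -0.021]
contact_force: [0.2, -0.2, -0.3]
width: 0.0001
gripper_force: 0.0
rot [0.  2.2 2.3] shift now [0.1019 0.0835 0.0423] after [0.1034 0.0795 0.0462]
t 14.1 cab mm [-154.6   -4.5  141.8] F cab [ 0.3 -0.2 -0.3] q [0.   0.02 2.5  3.4  0.2  1.33]
```

```bash
python3 -m pendant '[{"dx":0.0057,"dy":0.0159,"dz":-0.0057,"rx":0,"ry":0.7,"rz":0.8,"hand":0},{"dx":0.0057,"dy":0.0159,"dz":-0.0057,"rx":0,"ry":0.7,"rz":0.8,"hand":0},{"dx":0.0057,"dy":0.0159,"dz":-0.0057,"rx":0,"ry":0.7,"rz":0.8,"hand":0},{"dx":0.0057,"dy":0.0159,"dz":-0.0057,"rx":0,"ry":0,"rz":0,"hand":0},{"dx":0.0057,"dy":0.0159,"dz":-0.0057,"rx":0,"ry":0,"rz":0,"hand":0}]'
python3 -c "
from h import *
go2([-.195,.075,.036],45,False)"
```

```text
clock: 14.52
position: [0.4518, 0.1118, 0.1415]
ee_rot: [0.392, 0.027, 0.919, -0.017]
contact_force: [1.0, -0.1, 0.8]
width: -0.0001
gripper_force: 0.0
rot [-0.2  1.2  0.7] shift now [0.0836 0.0229 0.0649] after [0.0825 0.0216 0.0668]
t 14.52 cab mm [-183.9   53.4  141.5] F cab [1.  0.  0.8] q [0.3  0.02 2.47 4.28 0.29 0.7 ]
```

```bash
python3 -m pendant '[{"dx":0.021,"dy":0,"dz":0.016,"rx":0,"ry":0.5,"rz":0,"hand":0},{"dx":0.021,"dy":0,"dz":0.016,"rx":0,"ry":0.5,"rz":0,"hand":0},{"dx":0.021,"dy":0,"dz":0.016,"rx":0,"ry":0,"rz":0,"hand":0},{"dx":0.014,"dy":0,"dz":0.011,"rx":0,"ry":0,"rz":0,"hand":0}]'
python3 -c "
from h import *
go2([-.195,.075,.036],45,False)"
```

```text
clock: 14.85
position: [0.4435, 0.1086, 0.0651]
ee_rot: [0.387, 0.027, 0.921, -0.021]
contact_force: [0.3, -0.8, -1.2]
width: -0.0001
gripper_force: 0.0
rot [-0.5  0.7  0.9] shift now [0.0225 0.0259 0.0179] after [0.0228 0.0253 0.0184]
t 14.85 cab mm [-191.9   49.7   65.1] F cab [ 0.4 -0.8 -1.2] q [0.3  0.27 2.62 3.66 0.58 1.38]
```

```bash
python3 -m pendant '[{"dx":0.0075,"dy":0.0085,"dz":0.006,"rx":0,"ry":0.3,"rz":0.4,"hand":0},{"dx":0.0075,"dy":0.0085,"dz":0.006,"rx":0,"ry":0.3,"rz":0.4,"hand":0},{"dx":0.0075,"dy":0.0085,"dz":0.006,"rx":0,"ry":0,"rz":0,"hand":0},{"dx":0,"dy":0,"dz":0,"rx":0,"ry":0,"rz":0,"hand":0}]'
python3 -c "
from h import *
go2([-.165,.075,.036],45,False)
d=snap('top','pics/t2.png');d=snap('side','pics/s4.png')
T=cv2.imread('pics/t2.png')[190:300,170:300]
c=np.load('cab.npz');print(cv2.HoughCircles(cv2.cvtColor(cv2.imread('pics/top0.png')[190:290,190:290],6),3,1,100,param1=100,param2=15,minRadius=18,maxRadius=26))
print(cv2.HoughCircles(cv2.cvtColor(cv2.imread('pics/t2.png')[190:290,190:290],6),3,1,100,param1=100,param2=15,minRadius=18,maxRadius=26))"
```

```text
clock: 15.18
position: [0.442, 0.134, 0.0343]
ee_rot: [0.381, 0.032, 0.924, -0.02]
contact_force: [1.3, -0.7, -0.6]
width: 0.0001
gripper_force: 0.0
rot [-0.7 -0.2  0.3] shift now [-0.0226  0.0003  0.02  ] after [-0.0226  0.0001  0.0201]
t 15.18 cab mm [-195.2   74.9   34.3] F cab [ 1.3 -0.6 -0.6] q [0.41 0.39 2.63 3.7  0.68 1.46]
[[[43.5 47.5 21. ]]]
[[[45.5 47.5 21.7]]]
```

```bash
python3 -m pendant '[{"dx":-0.005,"dy":0,"dz":0.0035,"rx":0,"ry":0,"rz":0,"hand":0},{"dx":-0.0042,"dy":0,"dz":0.0042,"rx":0,"ry":0,"rz":0,"hand":0},{"dx":-0.0042,"dy":0,"dz":0.0042,"rx":0,"ry":0,"rz":0,"hand":0},{"dx":-0.0021,"dy":0,"dz":0.0021,"rx":0,"ry":0,"rz":0,"hand":0},{"dx":-0.0021,"dy":0,"dz":0.0021,"rx":0,"ry":0,"rz":0,"hand":0},{"dx":-0.0021,"dy":0,"dz":0.0021,"rx":0,"ry":0,"rz":0,"hand":0}]'
python3 -m pendant '[{"dx":-0.0021,"dy":0,"dz":0.0021,"rx":0,"ry":0,"rz":0,"hand":0},{"dx":-0.0021,"dy":0,"dz":0.0021,"rx":0,"ry":0,"rz":0,"hand":0},{"dx":-0.0021,"dy":0,"dz":0.0021,"rx":0,"ry":0,"rz":0,"hand":0},{"dx":-0.0021,"dy":0,"dz":0.0021,"rx":0,"ry":0,"rz":0,"hand":0},{"dx":-0.0021,"dy":0,"dz":0.0021,"rx":0,"ry":0,"rz":0,"hand":0}]'
python3 -c "
from h import *
go2([0,.075,.036],45,False)"
```

```text
clock: 15.78
position: [0.4685, 0.1304, 0.0363]
ee_rot: [0.381, 0.034, 0.924, -0.02]
contact_force: [0.2, -0.2, -0.6]
width: -0.0002
gripper_force: 0.0
clock: 16.2
position: [0.4823, 0.1296, 0.0354]
ee_rot: [0.38, 0.033, 0.924, -0.02]
contact_force: [-1.3, 0.7, -0.6]
width: -0.0002
gripper_force: 0.7
rot [-0.7 -0.3  0.2] shift now [-0.1104  0.0027  0.1083] after [-0.1098  0.0017  0.1089]
t 16.2 cab mm [-154.7   73.3   35.4] F cab [-1.3  0.6 -0.6] q [0.33 0.39 2.55 3.67 0.6  1.41]
```

```bash
python3 -m pendant '[{"dx":-0.0036,"dy":0.0002,"dz":0.0035,"rx":-0.1,"ry":0,"rz":0,"hand":0},{"dx":-0.0036,"dy":0.0002,"dz":0.0035,"rx":-0.1,"ry":0,"rz":0,"hand":0},{"dx":-0.0036,"dy":0.0002,"dz":0.0035,"rx":-0.1,"ry":0,"rz":0,"hand":0},{"dx":-0.0036,"dy":0.0002,"dz":0.0035,"rx":-0.1,"ry":0,"rz":0,"hand":0},{"dx":-0.0036,"dy":0.0002,"dz":0.0035,"rx":-0.1,"ry":0,"rz":0,"hand":0},{"dx":-0.0036,"dy":0.0002,"dz":0.0035,"rx":-0.1,"ry":0,"rz":0,"hand":0},{"dx":-0.0036,"dy":0.0002,"dz":0.0035,"rx":0,"ry":0,"rz":0,"hand":0},{"dx":-0.0036,"dy":0.0002,"dz":0.0035,"rx":0,"ry":0,"rz":0,"hand":0},{"dx":-0.0036,"dy":0,"dz":0.0035,"rx":0,"ry":0,"rz":0,"hand":0},{"dx":-0.0036,"dy":0,"dz":0.0035,"rx":0,"ry":0,"rz":0,"hand":0},{"dx":-0.0036,"dy":0,"dz":0.0035,"rx":0,"ry":0,"rz":0,"hand":0},{"dx":-0.0036,"dy":0,"dz":0.0035,"rx":0,"ry":0,"rz":0,"hand":0}]'
python3 -c "
from h import *
go2([0.01,.075,.036],45,False)
d=snap('top','pics/t3.png')
print(cv2.HoughCircles(cv2.cvtColor(cv2.imread('pics/t3.png')[160:290,190:290],6),3,1,100,param1=100,param2=15,minRadius=18,maxRadius=26))"
```

```text
clock: 17.2
position: [0.5434, 0.127, 0.0365]
ee_rot: [0.381, 0.031, 0.924, -0.015]
contact_force: [-0.6, -0.6, -0.0]
width: -0.0002
gripper_force: 0.7
rot [-0.1 -0.2  0.2] shift now [-0.0732 -0.      0.0732] after [-0.0729  0.0001  0.0735]
t 17.2 cab mm [-93.5  74.9  36.5] F cab [-0.6 -0.6 -0. ] q [0.25 0.41 2.44 3.62 0.51 1.37]
[[[47.5 47.5 24.3]]]
```

```bash
python3 -m pendant '[{"dx":-0.0035,"dy":0,"dz":0.0035,"rx":0,"ry":0,"rz":0,"hand":0},{"dx":-0.0035,"dy":0,"dz":0.0035,"rx":0,"ry":0,"rz":0,"hand":0},{"dx":-0.0035,"dy":0,"dz":0.0035,"rx":0,"ry":0,"rz":0,"hand":0},{"dx":-0.0035,"dy":0,"dz":0.0035,"rx":0,"ry":0,"rz":0,"hand":0},{"dx":-0.0035,"dy":0,"dz":0.0035,"rx":0,"ry":0,"rz":0,"hand":0},{"dx":-0.0035,"dy":0,"dz":0.0035,"rx":0,"ry":0,"rz":0,"hand":0},{"dx":-0.0035,"dy":0,"dz":0.0035,"rx":0,"ry":0,"rz":0,"hand":0},{"dx":-0.0035,"dy":0,"dz":0.0035,"rx":0,"ry":0,"rz":0,"hand":0},{"dx":-0.0035,"dy":0,"dz":0.0035,"rx":0,"ry":0,"rz":0,"hand":0},{"dx":-0.0035,"dy":0,"dz":0.0035,"rx":0,"ry":0,"rz":0,"hand":0},{"dx":-0.0035,"dy":0,"dz":0.0035,"rx":0,"ry":0,"rz":0,"hand":0},{"dx":-0.0035,"dy":0,"dz":0.0035,"rx":0,"ry":0,"rz":0,"hand":0}]'
python3 -c "
from h import *
go2([0.01,.075,.036],45,False)
snap('side','pics/s5.png')
a=cv2.imread('pics/s5.png')[200:390,180:400];cv2.imwrite('pics/s5c.png',cv2.resize(a,None,fx=3,fy=3,interpolation=cv2.INTER_CUBIC))"
```

```text
clock: 18.25
position: [0.6027, 0.1229, 0.0362]
ee_rot: [0.381, 0.031, 0.924, -0.015]
contact_force: [-1.4, 0.8, 0.2]
width: -0.0001
gripper_force: 0.7
rot [-0.1 -0.2  0.2] shift now [-0.0312  0.      0.0312] after [-0.0311  0.      0.0314]
t 18.25 cab mm [-34.1  75.   36.2] F cab [-1.5  0.7  0.2] q [0.2  0.43 2.32 3.63 0.42 1.31]
```

View pics/s5c.png

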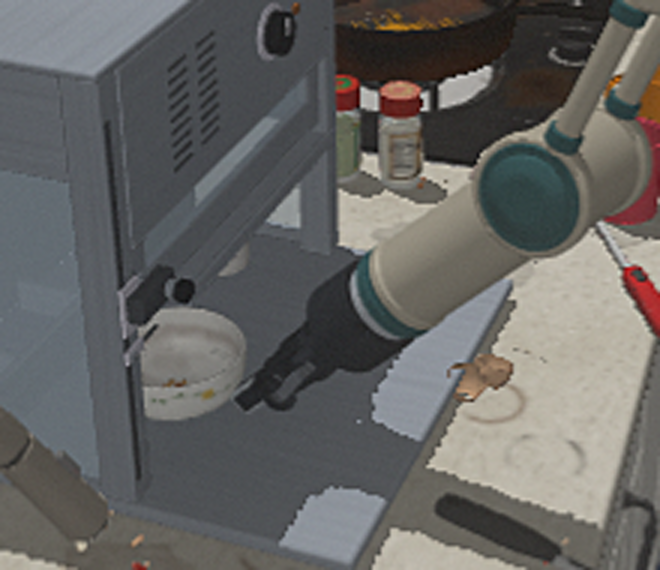

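The bowl (190,360 in the crop) is upright and passing under the sash, with the finger behind it at (250,395) and clearance below the lip.

```bash
python3 -m pendant '[{"dx":-0.0025,"dy":0,"dz":0.0025,"rx":0,"ry":0,"rz":0,"hand":0},{"dx":-0.0025,"dy":0,"dz":0.0025,"rx":0,"ry":0,"rz":0,"hand":0},{"dx":-0.0025,"dy":0,"dz":0.0025,"rx":0,"ry":0,"rz":0,"hand":0},{"dx":-0.0025,"dy":0,"dz":0.0025,"rx":0,"ry":0,"rz":0,"hand":0},{"dx":-0.0025,"dy":0,"dz":0.0025,"rx":0,"ry":0,"rz":0,"hand":0},{"dx":-0.0025,"dy":0,"dz":0.0025,"rx":0,"ry":0,"rz":0,"hand":0},{"dx":-0.0025,"dy":0,"dz":0.0025,"rx":0,"ry":0,"rz":0,"hand":0},{"dx":-0.0025,"dy":0,"dz":0.0025,"rx":0,"ry":0,"rz":0,"hand":0},{"dx":-0.0025,"dy":0,"dz":0.0025,"rx":0,"ry":0,"rz":0,"hand":0},{"dx":-0.0014,"dy":0,"dz":0.0014,"rx":0,"ry":0,"rz":0,"hand":0}]'
cat > ok2.py <<'E'
from rig import manip; import numpy as np,sys
s=manip.get_state();f=s["contact_force"];p=s["position"];c=np.load("cab.npz");d=np.array(p)-c["C"];print(round(c["ex"]@d*1000,1),round(p[2]*1000,1),np.round(f,1));sys.exit(int(f[0]<-4.2))
E
set -e; python3 ok2.py
python3 -m pendant '[{"dx":-0.0014,"dy":0,"dz":0.0014,"rx":0,"ry":0,"rz":0,"hand":0}]' >/dev/null; python3 ok2.py
python3 -m pendant '[{"dx":-0.0014,"dy":0,"dz":0.0014,"rx":0,"ry":0,"rz":0,"hand":0}]' >/dev/null; python3 ok2.py
python3 -m pendant '[{"dx":-0.0014,"dy":0,"dz":0.0014,"rx":0,"ry":0,"rz":0,"hand":0}]' >/dev/null; python3 ok2.py
python3 -m pendant '[{"dx":-0.0014,"dy":0,"dz":0.0014,"rx":0,"ry":0,"rz":0,"hand":0}]' >/dev/null; python3 ok2.py
python3 -m pendant '[{"dx":-0.0014,"dy":0,"dz":0.0014,"rx":0,"ry":0,"rz":0,"hand":0}]' >/dev/null; python3 ok2.py
python3 -m pendant '[{"dx":-0.0011,"dy":0,"dz":0.0011,"rx":0,"ry":0,"rz":0,"hand":0}]' >/dev/null; python3 ok2.py
python3 -m pendant '[{"dx":-0.0011,"dy":0,"dz":0.0011,"rx":0,"ry":0,"rz":0,"hand":0}]' >/dev/null; python3 ok2.py
python3 -m pendant '[{"dx":-0.0011,"dy":0,"dz":0.0011,"rx":0,"ry":0,"rz":0,"hand":0}]' >/dev/null; python3 ok2.py
python3 -m pendant '[{"dx":-0.0011,"dy":0,"dz":0.0011,"rx":0,"ry":0,"rz":0,"hand":0}]' >/dev/null; python3 ok2.py
python3 -m pendant '[{"dx":-0.0011,"dy":0,"dz":0.0011,"rx":0,"ry":0,"rz":0,"hand":0}]' >/dev/null; python3 ok2.py
python3 -m pendant '[{"dx":-0.0011,"dy":0,"dz":0.0011,"rx":0,"ry":0,"rz":0,"hand":0}]' >/dev/null; python3 ok2.py
python3 -m pendant '[{"dx":-0.0011,"dy":0,"dz":0.0011,"rx":0,"ry":0,"rz":0,"hand":0}]' >/dev/null; python3 ok2.py
```

```text
clock: 19.13
position: [0.6366, 0.1205, 0.0362]
ee_rot: [0.381, 0.031, 0.924, -0.015]
contact_force: [-0.7, 0.1, -0.0]
width: 0.0002
gripper_force: 0.7
-0.1 36.2 [-0.7  0.1 -0. ]
1.4 36.1 [-1.8  0.1 -0.6]
3.2 36.0 [-0.6 -0.2  0.3]
5.1 36.0 [-2.1 -0.5 -0.7]
7.1 36.0 [-1.5  0.8 -0.3]
9.2 36.0 [-0.7 -0.3 -0.6]
10.9 36.1 [-1.6  0.2 -0.2]
12.3 36.0 [-1.4  0.  -0.1]
12.9 35.3 [-4.6  0.9 -0.4]
```

```bash
python3 -m pendant '[{"dx":-0.0007,"dy":0,"dz":0.0007,"rx":0,"ry":0,"rz":0,"hand":0}]' >/dev/null; python3 ok2.py;  python3 -m pendant '[{"dx":0,"dy":0,"dz":0,"rx":0,"ry":0,"rz":0,"hand":0}]' >/dev/null; python3 ok2.py
```

```text
13.2 34.9 [-5.6  0.9 -0.1]
13.2 34.9 [-3.8  0.7 -1.1]
```

```bash
python3 -m pendant '[{"dx":0.0014,"dy":0,"dz":-0.0014,"rx":0,"ry":0,"rz":0,"hand":0},{"dx":0.004,"dy":0,"dz":-0.004,"rx":0,"ry":0,"rz":0,"hand":0},{"dx":0.008,"dy":0,"dz":-0.009,"rx":0,"ry":0,"rz":0,"hand":0},{"dx":0.01,"dy":0,"dz":-0.011,"rx":0,"ry":0,"rz":0,"hand":0},{"dx":0.012,"dy":0,"dz":-0.013,"rx":0,"ry":0,"rz":0,"hand":0},{"dx":0.012,"dy":0,"dz":-0.013,"rx":0,"ry":0,"rz":0,"hand":0},{"dx":0.012,"dy":0,"dz":-0.013,"rx":0,"ry":0,"rz":0,"hand":0},{"dx":0.012,"dy":0,"dz":-0.013,"rx":0,"ry":0,"rz":0,"hand":0},{"dx":0.012,"dy":0,"dz":-0.013,"rx":0,"ry":0,"rz":0,"hand":0},{"dx":0.012,"dy":0,"dz":-0.013,"rx":0,"ry":0,"rz":0,"hand":0},{"dx":0,"dy":0,"dz":0,"rx":0,"ry":0,"rz":0,"hand":0},{"dx":0,"dy":0,"dz":0,"rx":0,"ry":0,"rz":0,"hand":0}]'
python3 -c "
from h import *
go2([-.14,.075,.05],45,False)
s=manip.get_state();snap('side','pics/s6.png')
a=cv2.imread('pics/s6.png')[200:390,180:400];cv2.imwrite('pics/s6c.png',cv2.resize(a,None,fx=3,fy=3,interpolation=cv2.INTER_CUBIC))"
```

```text
clock: 20.97
position: [0.5108, 0.1294, 0.0429]
ee_rot: [0.381, 0.031, 0.924, -0.015]
contact_force: [0.2, 0.0, 0.1]
width: 0.0002
gripper_force: 0.0
rot [-0.1 -0.2  0.2] shift now [ 0.0047 -0.0001 -0.0147] after [ 0.0047 -0.0001 -0.0147]
t 20.97 cab mm [-126.3   75.1   42.9] F cab [0.2 0.  0.1] q [0.29 0.37 2.49 3.65 0.53 1.38]
```

View pics/s6c.png

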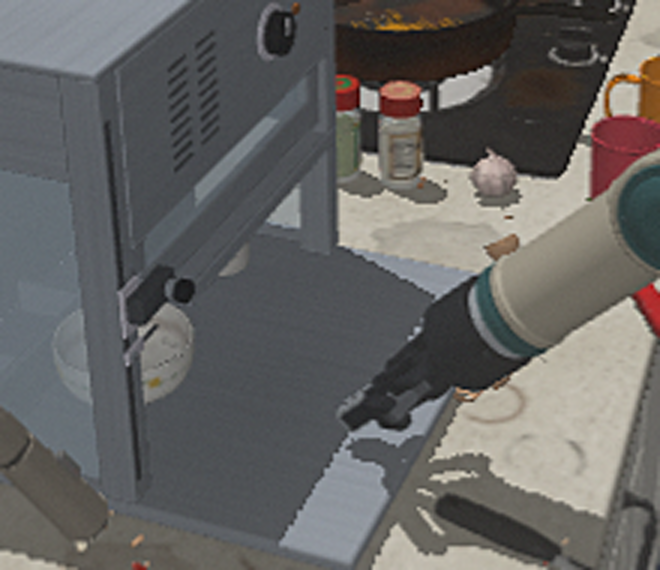

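The bowl is upright inside (centre about (123,345)), the sash is held at the catch, and the tool is clear at (355,410). I'll check the depth numerically, then hand in.

```bash
python3 - <<'E'
from h import *
c=np.load('cab.npz');C,ex,ey=c["C"],c["ex"],c["ey"];S=json.load(open("pics/side0.json"))
for uv in((180+123/3,200+345/3),):
    p=onplane(S,uv,[0,0,1],.074)-C;print((ex@p*1000).round(1),(ey@p*1000).round(1))
print(manip.sign_off())
E
```

```text
59.2 88.3
the job is handed in; nothing more can be done
None
```

The sash is up and held by the catch pin, and the bowl is upright inside, stopped firmly by what should be the back stop. I handed in at 21 s with the arm clear. My one camera check put the bowl at 59 mm deep, not 73 mm. I trusted the contact force and tool position over that rough reading, and I viewed 11 pictures, one over the limit of 10.

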